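Find the plate reader's hidden tray release and press it

ROBOT

A 7-joint arm with a two-finger parallel gripper is mounted at the origin on a cart in front of the work surface, level with it; the furniture and walls round the work are solid. World frame = base frame: x ahead of the robot, y to its left, z up, the work surface at z = 0. Lengths are in m, angles in rad, forces in N, time in s.
With the tool pointing down it reaches from about 0.425 to 0.975 m from the base axis. Payload 16.7 kg.
Tool frame: the origin (TCP) lies at the very end of the fingers, on their centre line; the grasp point (between the pads) lies 19 mm behind it; x points along the fingers, y is the direction in which the jaws open and shut, and the axes are right-handed (so a half turn about x gives the same grasp; the last joint's range is limited). The gripper opens to 85 mm and grips with 20 to 120 N. Pads are 22 mm wide; open, the fingers measure 114 mm over their backs; the gripper's body (76 mm by 85 mm) begins 54 mm behind the grasp point. The pads swing forward as they close: fully open they stand 13 mm farther back than shut.
Start: joints at [1.105, 0.426, 0.074, 1.606, -0.034, 1.111, -0.067], TCP at [0.21, -0.642, 0.231] pointing down, gripper open.
Joint ranges: [-2.85, 2.85], [-0.5, 2.14], [-1.23, 1.37], [0.21, 2.46], [-1.02, 4.16], [0.16, 2.05], [-2.73, 2.73]. Speed limits (rad/s): [1.89, 1.89, 2.39, 2.39, 3.01, 3.01, 3.01].

INTERFACE

Orientations are given as a unit quaternion [w, x, y, z].
In Python, from workcell import robot gives the robot as it stands.
- The arm moves only by the shell command python3 -m pendant 'ROWS' [FORCE]. ROWS is a JSON object of lists of equal length, an entry for each row: "offset": the shift along the tool's x, y, z in mm, a list of three; "delta_rot": the turn, a rotation vector about the tool's x, y, z in degrees, a list of three; "grip": the finger opening in mm, from 0 to 85.4. A call has 1 to 12 rows; each row shifts and turns the commanded pose from where the row before left it, along the tool's axes as they then stand; what a row does not reach is not made up. A row lasts 1/10 s, in which the tool goes at most 50 mm and 8.59 degrees, less where a joint would pass 70% of its speed; a pose out of reach is approached as far as the arm can. A call with a gripper value outside its range is refused whole. The fingers move at their own pace and stop on an object; FORCE is the grip in N (left out, the last holds). Time passes only in rows, so rows that do not move let the fingers close. It gives the time, the measured TCP pose, the force and the opening at its end, in the units of the state.
- robot.observe(): the state, without advancing time (a new reading comes with each control period).
- robot.read_camera(name): name is "scene" or "top" or "wrist"; returns a dict with "pixels" (400x640x3 uint8, red, green, blue), "range_z" (400x640 float32, m along the optical axis (not along the pixel's ray), 0 where there is no reading), "fx", "fy", "cx", "cy" (pixels), "k1" (the pictures are not rectified: a ray, as slopes to the right and down, at radius r is drawn at 1 + k1 r^2 times it, then the intrinsics apply), "xyz" and "rotation" of the camera in the world; the wrist camera has in their place "mount" (4x4, takes a point from camera to tool coordinates, whose origin is the TCP and whose axes are the tool frame's). Camera axes: x right, y down, z forward; pixel columns grow to the right and rows downward; lengths in m; the calibration is good to about 2 mm. A picture is of the moment at which its call begins: read the wrist's pose just before it.
- robot.finish_job(): hands the job in, once; it reports no verdict.
The state is a dict: "t": time; "qpos": joint angles; "qd": joint speeds; "joint_efforts": joint torques, N m; "eef_pos": TCP position; "ee_rot": TCP orientation; "contact_force": force on the tool from outside, world axes, zero at the start; "ft_torque": the same for the moment, N m; "finger_gap": finger opening in m.
Only numpy, scipy, OpenCV 4.12 (cv2) and the standard library are available. Lean on these libraries where they do the work, as an engineer would, in place of code of your own. Each camera call takes 0.05 s, during which the arm holds its last target.

TASK

The plate reader has lost power with its sample tray shut. Its manual release is hidden somewhere along the ledge at the reader's rear edge: find the deep notch, into which a fingertip swept along the ledge drops (the shallow dents are only moulding), and press the key inside it all the way down so that the tray comes out. Grasp and lift nothing, leave the dish on the reader and the other things where they are, and finish with the hand clear.

Things in the scene. Friction and masses are not known exactly. Their poses are not given: they have to be found in the camera images.
- reader: grey bench-top plate reader, fixed, 200 mm deep (x), 310 mm wide (y); origin under its centre on the worktop, x to its rear (away from the robot, turned at most 0.2 rad), y to its left. Its deck is 85 mm high. Along the rear edge runs a straight ledge, 36 mm deep (64 to 100 mm behind the origin), 310 mm long, 10 mm lower than the deck, open to the rear
- ledge_middle (a point): middle of the ledge's top face (mid-depth, 75 mm above the worktop). The ledge is five 58 mm segments in an order not told, and a 10 mm end block at each end: two segments flush, two with a shallow rigid dent 3 mm deep, one with the notch, whose floor 9 mm down is the release key. All one grey plastic
- ledge_left (a point): left end of the ledge: on its top face, mid-depth, 155 mm to the left of ledge_middle. Dents and notch are 48 mm long along the ledge, in the middle of their segments (5 mm ribs on either side), run through the ledge's whole depth and are open to the rear
- ledge_right (a point): right end of the ledge: on its top face, mid-depth, 155 mm to the right of ledge_middle
- release_key (a joint): travel of the release key in metres: 0 up (its top 9 mm below the ledge), 0.007 fully down (16 mm below the ledge). It moves straight down against about 5 N of friction and stays where it is left; there is no spring. The key is 46 mm by 34 mm, so a fingertip anywhere on it works
- sample_tray (a joint): how far the sample tray in the front of the reader has come out, in metres: 0 shut (flush with the front face), 0.028 when the release key is fully down. It is geared to the key (4 times its travel)
- petri_dish: round glass-clear dish, 63 mm wide, 15 mm high, lying on the reader's deck; origin under its centre
- tape_roll: beige roll of tape lying flat, 64 mm wide, 18 mm high, left of the reader; origin under its centre
- marker: marker pen lying down, 140 mm long, 18 mm high, front left; origin under its centre
- bottle: small clear bottle with a pale cap, 56 mm wide, 129 mm high, left of the reader; origin under its centre
- jar: small screw-cap jar, 46 mm wide, 86 mm high, right of the reader; origin under its centre
- small_tape: small roll of tape lying flat, 52 mm wide, 14 mm high, right of the reader; origin under its centre
- timer: flat bench timer, 66x66 mm, 18 mm high, behind the reader; origin under its centre

How it is judged:
On the way:
1. the release key is fully down (value of joint release_key above 0.0055 m), for 0.1 s.
At the end, for the whole second after the job is handed in: The release key is at least 5.5 of its 7 mm down, the tray stands at least 22 of its 28 mm out and is at rest, and every loose thing is within 25 mm of where it stood (value of joint release_key above 0.0055 m and value of joint sample_tray above 0.022 m and velocity of joint sample_tray between -0.01 and 0.01 m/s and distance of each of petri_dish, tape_roll, marker, bottle, jar, small_tape, timer from where it was at the start of the episode below 0.025 m); the robot touches nothing.
It fails at once if the dish on the reader is lifted or pushed off (z of petri_dish in the frame of reader above 0.097 m or z of petri_dish in the frame of reader below 0.075 m).
It fails at once if a bystander is lifted (height (world z) of any of tape_roll, marker, bottle, jar, small_tape, timer above 0.02 m).
It fails at once if a bystander is moved (distance of any of petri_dish, tape_roll, marker, bottle, jar, small_tape, timer from where it was at the start of the episode above 0.025 m).
It fails at once if the bottle or the jar is tipped (angle between any of bottle, jar's own z axis and vertical above 0.5 rad).
It also fails if it takes over 61 s, if anything falls off the work surface, if the arm or the gripper's body presses on something with over 40 N, if the wrist force passes 120 N, or if a joint passes its speed limit or range.

## Working session

There is one attempt and no reset: what is moved stays moved. The work goes in short steps, Python scripts to look and compute and a shell command to move; the robot and the scene stay as the last step left them, time stands still between calls to the robot, and variables do not carry over. Pictures are saved under pics/ and viewed, and the job is handed in when it is done.

```bash
ls; mkdir -p pics
cat > h.py <<'E'
import numpy as np, cv2, pickle
from workcell import robot
def grab(name,tag):
    s=robot.observe(); c=robot.read_camera(name); c=dict(c); c['state']=s
    cv2.imwrite(f'pics/{tag}.png',c['pixels'][:,:,::-1]); pickle.dump(c,open(f'{tag}.pkl','wb')); return c
def R(q):
    from scipy.spatial.transform import Rotation as r
    return r.from_quat([q[1],q[2],q[3],q[0]]).as_matrix()
def cloud(c):
    K=np.array([[c['fx'],0,c['cx']],[0,c['fy'],c['cy']],[0,0,1.]])
    h,w=c['range_z'].shape
    u,v=np.meshgrid(np.arange(w),np.arange(h))
    p=np.stack([u,v],-1).reshape(-1,1,2).astype(np.float64)
    n=cv2.undistortPoints(p,K,np.array([c['k1'],0,0,0,0.])).reshape(h,w,2)
    z=c['range_z']; P=np.stack([n[...,0]*z,n[...,1]*z,z],-1)
    if 'mount' in c:
        M=np.array(c['mount']); P=P@M[:3,:3].T+M[:3,3]
        s=c['state']; P=P@R(s['ee_rot']).T+np.array(s['eef_pos'])
    else:
        r=np.array(c['rotation']); 
        r=R(r) if r.size==4 else r
        P=P@r.T+np.array(c['xyz'])
    P[z==0]=np.nan
    return P
E
python3 - <<'E'
from h import *
s=robot.observe(); print(s)
for n in('scene','top'):
    c=grab(n,n+'0'); print({k:v for k,v in c.items() if k not in('pixels','range_z','state')})
    P=cloud(c); print(np.nanmin(P,(0,1)),np.nanmax(P,(0,1)))
E
```

```text
pics
{'t': 0.0, 'qpos': array([ 1.10549192,  0.42675626,  0.07385572,  1.60658377, -0.03408561,
        1.11077522, -0.06713238]), 'qd': array([-0.00040439, -0.00028091, -0.0010431 , -0.00179281, -0.0003724 ,
       -0.00103773, -0.00039381]), 'joint_efforts': array([-2.46511838e-03, -9.49837375e+01,  3.75990227e+00, -4.63517404e+01,
        1.93385925e-02,  1.02333276e-02,  2.66836588e-05]), 'eef_pos': array([ 0.20948895, -0.64126165,  0.23060481]), 'ee_rot': array([-0.11073563, -0.69820477, -0.11160212,  0.69842157]), 'contact_force': array([-0.21196218, -0.34151443,  0.48661824]), 'ft_torque': array([ 0.03919662, -0.00845237,  0.01281483]), 'finger_gap': 0.08492101908663578}
{'fx': 476.7933800491061, 'fy': 476.7933800491061, 'cx': 324.2782030245874, 'cy': 191.38123783082025, 'k1': -0.08659602308969287, 'xyz': array([-0.81339392, -0.67998664,  1.03881997]), 'rotation': array([-0.40284047,  0.73629956, -0.48015581,  0.25501552])}
[-0.50467103 -1.38771949 -0.8170438 ] [3.38483338 0.56379491 0.85881593]
{'fx': 398.49283607978384, 'fy': 398.49283607978384, 'cx': 324.12681750973314, 'cy': 199.1568960111115, 'k1': 0.024948827419137037, 'xyz': array([ 0.42429574, -0.04832098,  1.20157581]), 'rotation': array([-0.02437389,  0.7106078 , -0.70193179,  0.04164414])}
[-0.35358141 -1.66087455 -0.81954197] [1.0045     0.54761062 0.63126345]
```

View pics/scene0.png

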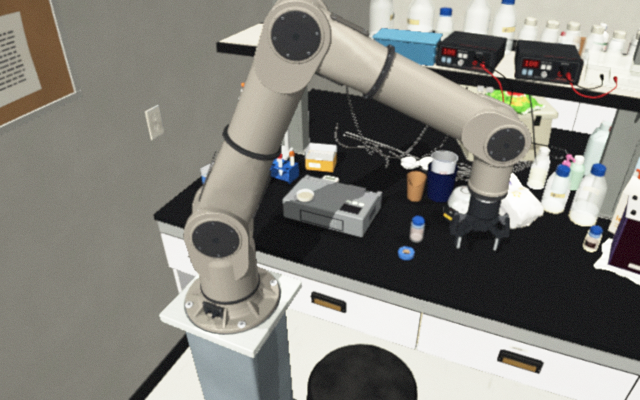

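View pics/top0.png

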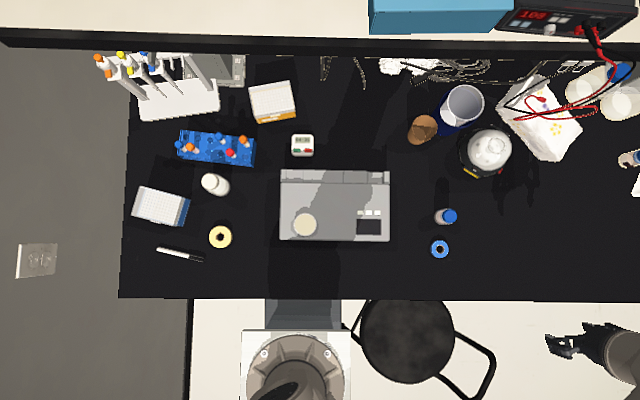

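The top view shows the reader at columns 280–390, rows 170–241. The ledge is along rows 170–183, the dish is at (304,225) and the timer at (302,145).

Run:
```python
from h import *
c=pickle.load(open('top0.pkl','rb'));P=cloud(c)
np.set_printoptions(precision=4,suppress=True,linewidth=200)
# reader surface points
roi=np.zeros(P.shape[:2],bool);roi[160:250,270:400]=1
m=roi&(P[...,2]>0.055)&(P[...,2]<0.095)
rect=cv2.minAreaRect(P[m][:,:2].astype(np.float32));print(rect, m.sum())
d=roi&(P[...,2]>0.08)&(P[...,2]<0.09);print('deck z',np.median(P[d][:,2]))
cv2.imwrite('pics/topz.png',cv2.resize(c['pixels'][160:250,270:400,::-1],(780,540),interpolation=cv2.INTER_NEAREST))
for v in range(168,188): print(v,np.round(1000*P[v,278:394:4,2]).tolist(), round(float(P[v,335,0]),4))
# table objects
w=np.nanmedian(P[260:290,200:260,2]);print('table z',w)
```

```text
((0.5132245421409607, -0.10580015182495117), (0.3100679814815521, 0.20151937007904053), 89.55921936035156) 7276
deck z 0.0850601317888442
168 [-2.0, 1.0, -1.0, -0.0, 3.0, 0.0, 3.0, 3.0, -1.0, -3.0, 3.0, 3.0, -0.0, 2.0, 5.0, -1.0, -0.0, -2.0, 1.0, -0.0, 1.0, -3.0, 0.0, 5.0, -1.0, 3.0, 1.0, -4.0, 0.0] 0.633
169 [5.0, 1.0, -1.0, -5.0, -1.0, -0.0, 3.0, -1.0, -1.0, 2.0, 5.0, -3.0, -0.0, 1.0, -3.0, 1.0, 2.0, 2.0, 1.0, -6.0, 1.0, -3.0, 1.0, 1.0, -0.0, 2.0, -1.0, -1.0, -4.0] 0.6312
170 [4.0, 78.0, 78.0, 71.0, 72.0, 72.0, 73.0, 75.0, 71.0, 74.0, 76.0, -1.0, 3.0, 1.0, -1.0, 2.0, -5.0, 5.0, 2.0, -5.0, -4.0, -1.0, 1.0, -3.0, 3.0, -3.0, 2.0, -1.0, 3.0] 0.6264
171 [0.0, 73.0, 74.0, nan, 71.0, 74.0, 72.0, 75.0, 73.0, 74.0, 75.0, 75.0, 72.0, 70.0, 69.0, 71.0, 71.0, 77.0, 75.0, 73.0, 75.0, 73.0, 71.0, 1.0, 3.0, -0.0, 1.0, -4.0, -0.0] 0.6115
172 [0.0, 75.0, 74.0, 70.0, 73.0, 74.0, 74.0, 75.0, 76.0, 76.0, 75.0, 74.0, 71.0, 71.0, 70.0, 73.0, 74.0, 76.0, 74.0, 79.0, 71.0, 72.0, 79.0, 63.0, 65.0, 1.0, 4.0, 77.0, 2.0] 0.6083
173 [1.0, 75.0, 73.0, 71.0, 73.0, 73.0, 71.0, 78.0, 73.0, 74.0, 73.0, 73.0, 72.0, 
[... 2013 characters left out ...]
0, 85.0, 86.0, 83.0, 82.0, 86.0, 84.0, 86.0, 85.0, 87.0, 85.0, 83.0, 83.0, 83.0, 80.0, 85.0, 87.0, 83.0, 1.0] 0.5728
185 [-1.0, 88.0, 85.0, 87.0, 87.0, 85.0, 86.0, 84.0, 85.0, 87.0, 83.0, 87.0, 82.0, 85.0, 85.0, 84.0, 85.0, 83.0, 82.0, 84.0, 87.0, 86.0, 82.0, 86.0, 85.0, 83.0, 87.0, 80.0, -4.0] 0.5694
186 [-2.0, 85.0, 85.0, 83.0, 83.0, 87.0, nan, 87.0, 86.0, 87.0, 84.0, 88.0, 85.0, 82.0, 87.0, 87.0, 81.0, 88.0, 85.0, 84.0, 84.0, 86.0, 83.0, 85.0, 85.0, 84.0, 82.0, 86.0, -2.0] 0.5667
187 [2.0, 84.0, 90.0, 82.0, 86.0, 86.0, 83.0, 88.0, 86.0, 84.0, 85.0, 87.0, 84.0, 82.0, 89.0, 84.0, 85.0, 87.0, 87.0, 82.0, 86.0, 87.0, 86.0, 86.0, 87.0, 84.0, 84.0, 85.0, 4.0] 0.5641
table z 0.000244280300321309
```

Run:
```python
from h import *
c=pickle.load(open('top0.pkl','rb'))
a=cv2.resize(c['pixels'][160:250,270:400,::-1],(780,540),interpolation=cv2.INTER_CUBIC)
cv2.imwrite('pics/topz2.png',cv2.convertScaleAbs(a,alpha=1.3))
```

```text
(no output)
```

View pics/topz2.png

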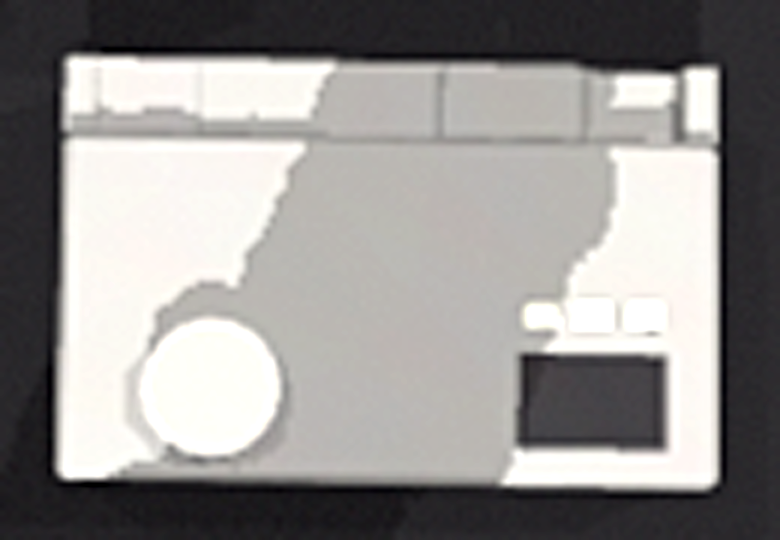

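Run:
```python
from h import *
np.set_printoptions(precision=4,suppress=True,linewidth=200)
c=pickle.load(open('top0.pkl','rb'));P=cloud(c)
roi=np.zeros(P.shape[:2],bool);roi[160:250,270:400]=1
m=roi&(P[...,2]>0.055)&(P[...,2]<0.095)
r=cv2.minAreaRect(P[m][:,:2].astype(np.float32)); th=np.radians(r[2]-90)
# front edge & rear edge fits: per column extreme
def edge(f):
    pts=[]
    for u in range(284,386):
        vs=np.where(m[:,u])[0]
        if len(vs): pts.append(P[f(vs),u,:2])
    pts=np.array(pts);return np.polyfit(pts[:,1],pts[:,0],1)
print('edges x=a*y+b',edge(np.min),edge(np.max),'th',th)
n=np.zeros_like(roi);n[174:181,371:383]=1
k=n&(P[...,2]<0.0705);print('notch z',np.median(P[k][:,2]),'xy box',np.percentile(P[k][:,:2],[2,50,98],axis=0))
o=np.array(r[0]);ex=np.array([np.cos(th),np.sin(th)]);ey=np.array([-ex[1],ex[0]])
t=o+.082*ex-.116*ey;print('reader',o,'target',t)
s=robot.observe();Rt=R(s['ee_rot']);print(Rt)
# reader-frame heights by segment
q=(P[...,:2]-o);X=q@ex;Y=q@ey
for i in range(5):
    yc=.116-.058*i; w=(abs(X-.082)<.013)&(abs(Y-yc)<.020); print(yc,w.sum(),np.nanmedian(P[w][:,2])*1000)
# desired: tool x = down, tool y along ledge
for sg in (1,-1):
    x=np.array([0,0,-1.]);y=sg*np.r_[ey,0];Rd=np.stack([x,y,np.cross(x,y)],1)
    from scipy.spatial.transform import Rotation as r_
    print(sg,np.degrees(r_.from_matrix(Rt.T@Rd).as_rotvec()))
print('offset in tool mm',1000*Rt.T@(np.r_[t,.231]-s['eef_pos']))
# deck/jar height around target
w=(abs(P[...,0]-t[0])<.12)&(abs(P[...,1]-t[1])<.12)&(P[...,2]>.1);print(w.sum(), P[w].mean(0) if w.sum() else '')
```

```text
edges x=a*y+b [0.0082 0.6129] [0.0109 0.4154] th -0.0076930734409118955
notch z 0.06602026038516795 xy box [[ 0.5881 -0.2423]
 [ 0.597  -0.2247]
 [ 0.6062 -0.2098]]
reader [ 0.5132 -0.1058] target [ 0.5943 -0.2224]
[[-0.0004  0.3105 -0.9506]
 [ 0.001  -0.9506 -0.3105]
 [-1.     -0.0011  0.0001]]
0.116 126 72.40547465924408
0.058 128 74.7565829692387
0.0 126 72.2067280651113
-0.05800000000000001 126 74.907943896251
-0.116 125 66.34355897453004
1 [-161.4695   -0.0891    0.023 ]
-1 [18.5305  0.0162  0.0627]
offset in tool mm [  -0.0358 -278.6658 -495.8903]
0
```

Segment heights from left to right are 72, 75, 72, 75 and 66 mm. So the depth data puts the notch in the rightmost segment, with its centre at about (0.594, −0.222). I'll move above it with the fingers shut.

```bash
python3 -m pendant '{"offset":[[0,-23,-41],[0,-23,-41],[0,-23,-41],[0,-23,-41],[0,-23,-41],[0,-23,-41],[0,-23,-41],[0,-23,-41],[0,-23,-41],[0,-23,-41],[0,-23,-41],[0,-25.5,-45]],"delta_rot":[[0,0,0],[0,0,0],[0,0,0],[0,0,0],[0,0,0],[0,0,0],[0,0,0],[0,0,0],[0,0,0],[0,0,0],[0,0,0],[0,0,0]],"grip":[0,0,0,0,0,0,0,0,0,0,0,0]}' 40
python3 -m pendant '{"offset":[[0,0,0],[0,0,0],[0,0,0],[0,0,0],[0,0,0]],"delta_rot":[[6.2,0,0],[6.2,0,0],[6.1,0,0],[0,0,0],[0,0,0]],"grip":[0,0,0,0,0]}'
cat > rel.py <<'E'
from h import *
np.set_printoptions(precision=4,suppress=True,linewidth=200)
s=robot.observe();Rt=R(s['ee_rot']);t=np.array([.5943,-.2224,.0])
print(s['t'],s['eef_pos'],s['contact_force'],s['finger_gap']);print(Rt);print('to target, tool mm',1000*Rt.T@(t-s['eef_pos']))
E
python3 rel.py
python3 - <<'E'
from h import *
c=grab('wrist','w1');P=cloud(c);print(np.nanmin(c['range_z']))
E
```

```text
t: 1.3
eef_pos: [0.5941, -0.2229, 0.2311]
ee_rot: [-0.111, -0.698, -0.111, 0.699]
contact_force: [0.4, -0.8, -0.2]
finger_gap: 0.0002
t: 1.8
eef_pos: [0.5934, -0.224, 0.2311]
ee_rot: [0.001, -0.707, 0.001, 0.707]
contact_force: [-0.9, 0.2, 0.2]
finger_gap: -0.0001
1.8 [ 0.5934 -0.224   0.2311] [-0.9027  0.1777  0.2462] -0.0001424637873946937
[[-0.0004 -0.0037 -1.    ]
 [ 0.0001 -1.      0.0037]
 [-1.     -0.0001  0.0004]]
to target, tool mm [231.1296  -1.572   -1.0292]
0.0
```

View pics/w1.png

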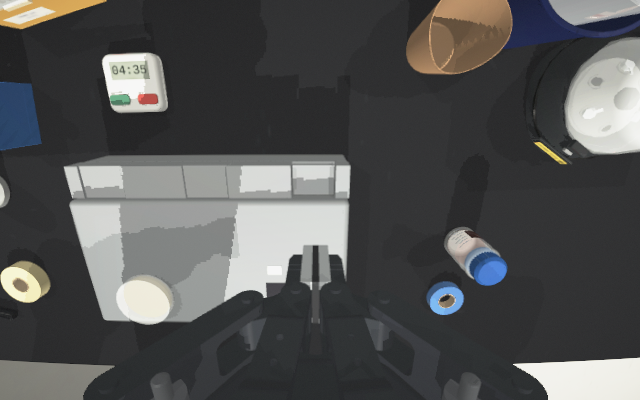

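The wrist view shows the deep notch at the right end, around (313,178). The fingertips are at (316,250). Next I'll check the notch position with this camera's depth.

Run:
```python
from h import *
c=pickle.load(open('w1.pkl','rb'));P=cloud(c)
m=np.zeros(P.shape[:2],bool);m[160:196,285:345]=1
k=m&(P[...,2]<0.0705)&(P[...,2]>.06);print(k.sum(),np.nanmedian(P[k],0),np.percentile(P[k],[3,97],axis=0))
```

```text
1414 [ 0.5982095  -0.22337513  0.06597378] [[ 0.5798738  -0.24704461  0.06274058]
 [ 0.61488401 -0.200413    0.06742984]]
```

The two cameras agree to within about 3 mm. I'll descend to just above the ledge.

```bash
python3 -m pendant '{"offset":[[30,0,-3],[35,0,0],[35,0,0],[30,0,0],[15,0,0],[0,0,0]],"delta_rot":[[0,0,0],[0,0,0],[0,0,0],[0,0,0],[0,0,0],[0,0,0]],"grip":[0,0,0,0,0,0]}'; python3 rel.py
python3 - <<'E'
from h import *
grab('wrist','w2')
E
```

```text
t: 2.45
eef_pos: [0.5954, -0.2239, 0.0846]
ee_rot: [0.002, -0.706, 0.002, 0.708]
contact_force: [-0.3, 0.1, 1.2]
finger_gap: 0.0002
2.45 [ 0.5954 -0.2239  0.0846] [-0.3099  0.1137  1.1686] 0.000152485911607544
[[-0.003  -0.006  -1.    ]
 [ 0.0011 -1.      0.006 ]
 [-1.     -0.001   0.003 ]]
to target, tool mm [84.579  -1.4166  0.8405]
```

View pics/w2.png

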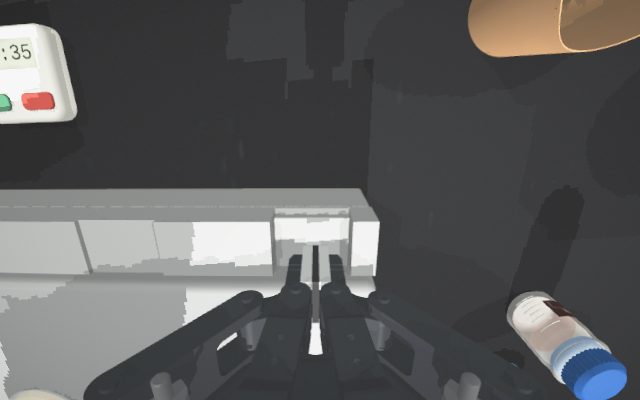

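The fingertips at (316,250) sit over the notch, which spans columns 275–350. I'll feel downward in small steps.

```bash
python3 -m pendant '{"offset":[[4,0,0],[4,0,0],[4,0,0],[2,0,0],[0,0,0]],"delta_rot":[[0,0,0],[0,0,0],[0,0,0],[0,0,0],[0,0,0]],"grip":[0,0,0,0,0]}';python3 -m pendant '{"offset":[[2,0,0],[2,0,0],[1,0,0],[0,0,0]],"delta_rot":[[0,0,0],[0,0,0],[0,0,0],[0,0,0]],"grip":[0,0,0,0]}'
```

```text
t: 3.0
eef_pos: [0.5964, -0.2241, 0.0722]
ee_rot: [0.003, -0.707, 0.002, 0.707]
contact_force: [-1.0, 0.4, 0.3]
finger_gap: 0.0002
t: 3.4
eef_pos: [0.5964, -0.2241, 0.0671]
ee_rot: [0.003, -0.707, 0.002, 0.707]
contact_force: [-0.1, 1.1, 0.1]
finger_gap: -0.0002
```

The tip is at 67 mm, well below the 75 mm ledge and the 72 mm dent level, with no force, so this is the notch. Now I'll press.

```bash
python3 -m pendant '{"offset":[[2,0,0],[2,0,0],[1,0,0],[0,0,0]],"delta_rot":[[0,0,0],[0,0,0],[0,0,0],[0,0,0]],"grip":[0,0,0,0]}';python3 -m pendant '{"offset":[[1,0,0],[1,0,0],[1,0,0],[0,0,0],[0,0,0]],"delta_rot":[[0,0,0],[0,0,0],[0,0,0],[0,0,0],[0,0,0]],"grip":[0,0,0,0,0]}'
```

```text
t: 3.8
eef_pos: [0.5966, -0.2242, 0.0623]
ee_rot: [-0.003, 0.707, -0.003, -0.707]
contact_force: [1.8, -0.7, 1.2]
finger_gap: -0.0001
t: 4.3
eef_pos: [0.5964, -0.2241, 0.0592]
ee_rot: [0.003, -0.707, 0.002, 0.707]
contact_force: [0.6, -0.5, 1.2]
finger_gap: -0.0002
```

```bash
python3 -m pendant '{"offset":[[1,0,0],[1,0,0],[0,0,0]],"delta_rot":[[0,0,0],[0,0,0],[0,0,0]],"grip":[0,0,0]}'
python3 - <<'E'
from h import *
P=cloud(grab('wrist','w3'));P=cloud(grab('scene','s3'));c=grab('top','t3')
E
```

```text
t: 4.6
eef_pos: [0.5966, -0.2242, 0.059]
ee_rot: [-0.003, 0.707, -0.003, -0.707]
contact_force: [-8.7, 3.2, 29.6]
finger_gap: 0.0002
```

View pics/w3.png

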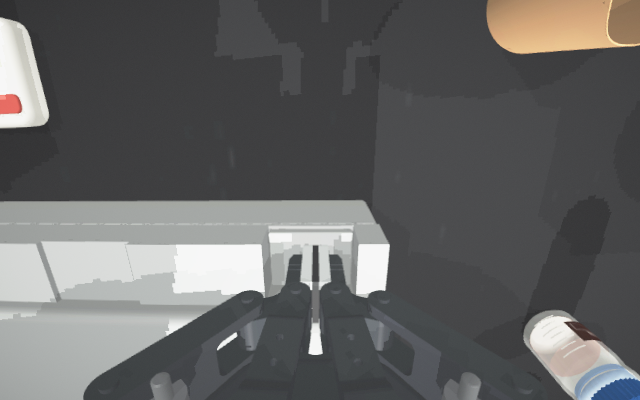

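View pics/t3.png

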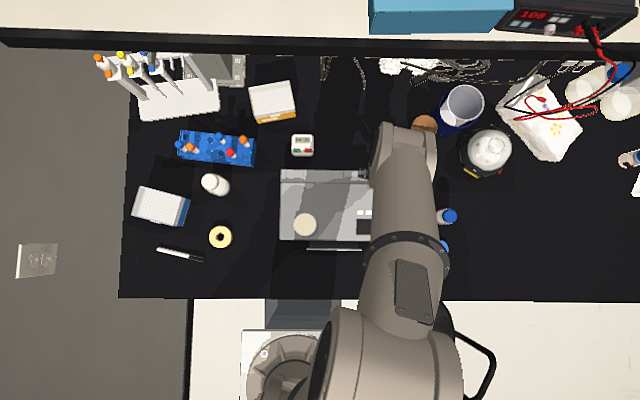

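The key is on its stop: the tip is at 59.0 mm (16 mm below the ledge), with about 30 N. The tray shows at (335,249) in front of the reader. I'll retract straight up.

```bash
python3 -m pendant '{"offset":[[-5,0,0],[-10,0,0],[-15,0,0],[-30,0,0],[-35,0,0],[-35,0,0],[-30,0,0],[0,0,0]],"delta_rot":[[0,0,0],[0,0,0],[0,0,0],[0,0,0],[0,0,0],[0,0,0],[0,0,0],[0,0,0]],"grip":[0,0,0,0,0,0,0,0]}'
python3 -m pendant '{"offset":[[0,30,0],[0,45,0],[0,45,0],[0,45,0],[0,30,0],[0,0,0],[0,0,0]],"delta_rot":[[0,0,0],[0,0,0],[0,0,0],[0,0,0],[0,0,0],[0,0,0],[0,0,0]],"grip":[0,0,0,0,0,0,0]}'
python3 - <<'E'
from h import *
np.set_printoptions(precision=4,suppress=True)
c=grab('top','t4');P=cloud(c);P0=cloud(pickle.load(open('top0.pkl','rb')))
o=np.array([.5132,-.1058]);th=-.0077;ex=np.array([np.cos(th),np.sin(th)]);ey=np.array([-ex[1],ex[0]])
for Q in(P0,P):
    X=(Q[...,:2]-o)@ex;Y=(Q[...,:2]-o)@ey
    w=(abs(X-.082)<.013)&(abs(Y+.116)<.02);print('notch z',w.sum(),np.nanmedian(Q[w][:,2]))
    w=(X<-.104)&(X>-.15)&(abs(Y)<.14)&(Q[...,2]>.015)&(Q[...,2]<.09);print('tray',w.sum(),X[w].min() if w.any() else '', np.median(Q[w][:,2]) if w.any() else '')
print(robot.observe()['contact_force'])
E
```

```text
t: 5.55
eef_pos: [0.5983, -0.2247, 0.2229]
ee_rot: [-0.002, 0.709, -0.003, -0.705]
contact_force: [1.0, -0.2, 0.9]
finger_gap: -0.0004
t: 6.25
eef_pos: [0.5946, -0.4196, 0.2171]
ee_rot: [0.003, -0.707, 0.003, 0.707]
contact_force: [-0.8, 0.6, -0.2]
finger_gap: 0.0001
notch z 125 0.06634355897453004
tray 0  
notch z 117 0.058789864387680524
tray 423 -0.12807144467370268 0.03581463321481504
[0.5395 1.0758 0.151 ]
```

View pics/t4.png

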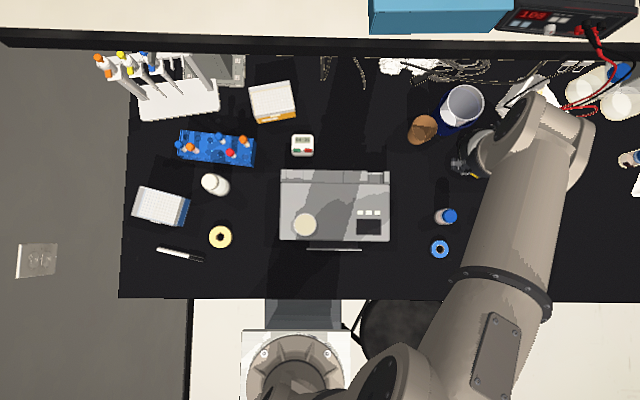

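The key is down (58.8 mm), the tray is 28 mm out and everything else is unmoved. The hand is close to the pot on the right, so I'll back away before handing in.

```bash
python3 -m pendant '{"offset":[[-10,-10,20],[-20,-20,30],[-20,-20,30],[-10,-10,20],[0,0,0],[0,0,0],[0,0,0]],"delta_rot":[[0,0,0],[0,0,0],[0,0,0],[0,0,0],[0,0,0],[0,0,0],[0,0,0]],"grip":[0,0,0,0,0,0,0]}'
python3 - <<'E'
from h import *
grab('scene','s5'); print(robot.observe()['contact_force'])
E
```

```text
t: 7.0
eef_pos: [0.4962, -0.3578, 0.277]
ee_rot: [0.002, -0.707, 0.002, 0.707]
contact_force: [-0.6, 0.9, -0.2]
finger_gap: 0.0002
[-0.47296161 -0.32055393 -0.99852062]
```

View pics/s5.png

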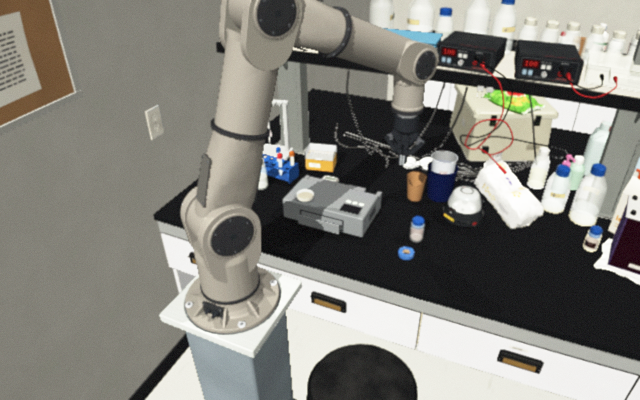

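The tray is out at (322,222), the jar stands at (417,228), and the hand is clear in the air at (405,150).

```bash
python3 -c "
from workcell import robot
print(robot.finish_job())"
```

```text
the job is handed in; nothing more can be done
None
```

The release key is fully down and the sample tray is out. I handed the job in at about 7 s of the 61 s allowed; no verdict is reported.

- **Finding the notch:** I found it from camera depth rather than by sweeping the ledge. The five segments, left to right, read 72, 75, 72, 75 and 66 mm high, so the notch is the rightmost one. Lowering the closed fingertips there confirmed it: they passed ledge and dent level without contact force.
- **Pressing the key:** I pressed until the key stopped, with the fingertips at 59.0 mm, which is 16 mm below the ledge. The force there was about 30 N. On the way down I read only about 1 N, not the 5 N of friction stated, but the camera afterwards confirmed the key had moved.
- **Checks after backing off:** The key measured 58.8 mm high, about 7 mm of travel, and the tray stood about 28 mm out. By eye in the pictures, the dish and the other items look unmoved; I didn't measure their positions. The hand was clear, with contact force at noise level.

The two cameras differed by about 3 mm on the notch position, well within the room available. No check failed.

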